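# Dial open the padlock of the standards box and hold it clear

## Robot

A 7-joint arm with a two-finger parallel gripper is mounted at the origin on the work surface. World frame = base frame: x ahead of the robot, y to its left, z up, the work surface at z = 0. Lengths are in m, angles in rad, forces in N, time in s.
With the tool pointing down it reaches from about 0.425 to 1.025 m from the base axis. Payload 9.4 kg.
Tool frame: the origin (TCP) lies midway between the tips of the shut fingers; the grasp point (between the pads) lies tcp_to_grasp behind it (tcp_to_grasp is the distance from the TCP to the grasp point, in m); z points along the fingers, y is the direction in which the jaws open and shut (so a half turn about z gives the same grasp; the last joint's range is limited). The gripper opens to 93 mm and grips with 3 to 60 N. Pads are 15 mm wide; open, the fingers measure 128 mm over their backs; the gripper's body (75 mm by 188 mm) begins 65 mm behind the grasp point.
Start: joints at [1.095, 0.599, -0.003, 1.599, 0.002, 0.943, -0.08], TCP at [0.282, -0.668, 0.219] pointing down, gripper open.
Joint ranges: [-2.57, 2.57], [-0.35, 1.97], [-1.29, 1.29], [0.11, 2.56], [-1.05, 4.19], [0.11, 1.86], [-2.63, 2.63]. Speed limits (rad/s): [2.22, 2.22, 3.01, 3.01, 3.14, 3.14, 3.14].

## Interface

Orientations are given as [roll, pitch, yaw] about the fixed x, y, z axes, in that order (R = Rz(yaw) Ry(pitch) Rx(roll)).
In Python, from rig import sense, capture, get_calibration, close_job, masks_of, tcp_to_grasp gives the robot as it stands.
- The arm moves only by the tool drive_tool, never from a script. Its arguments are lists of equal length, an entry for each row: "translation": the shift along the tool's x, y, z in m, a list of three; "angular": the turn, a rotation vector about the tool's x, y, z in rad, a list of three; "grip": the opening, from 0 (shut) to 1 (fully open). A call has 1 to 12 rows; each row is the pose to reach, as a shift and turn from the pose commanded when the call began, along the tool's axes at that moment; what a row does not reach only later rows make up. A row lasts 1/10 s, in which the tool goes at most 50 mm and 8.59 degrees, less where a joint would pass 70% of its speed; a pose out of reach is approached as far as the arm can. A call with a gripper value outside its range is refused whole. The fingers move at their own pace and stop on an object; "newtons" is the grip in N (left out, the last holds). Time passes only in rows, so rows that repeat a pose let the fingers close. It gives the time, the measured TCP pose, the force and the opening at its end, in the units of the state.
- sense(): the state, without advancing time (a new reading comes with each control period).
- capture(name): name is "side" or "top"; returns the picture (400x640x3 uint8, blue, green, red); there is no depth.
- get_calibration(name): a dict with "fx", "fy", "cx", "cy" (pixels), "world_from_camera" (4x4, takes a point from camera to world coordinates). Camera axes: x right, y down, z forward; pixel columns grow to the right and rows downward; lengths in m; the calibration is good to about 2 mm. A picture is of the moment at which its call begins. get_calibration takes no time and is no camera call.
- close_job(): hands the job in, once; it reports no verdict.
Trained networks look in the newest picture that a camera, given by its name, has taken for a name from the list of things; names that differ only in an ending like _2 or _b are one class to them, and where a whole thing is asked for, a point or a joint stands for the part that bears it (a point fixed in the world has none). Each returns a list of dicts, best first, with "score" (0 to 1); they miss things now and then, are a little off and sometimes report something else, mostly with a low value. They report only what shows in the picture. A call takes as long as a camera call.
- masks_of(name, camera): "mask" (400x640 bool, what is visible of it) and "position" ([row, column] in pixels, amid what is visible of it).
The state is a dict: "clock": time; "joints": joint angles; "qd": joint speeds; "joint_efforts": joint torques, N m; "tool_pos": TCP position; "tcp_rot": TCP orientation; "wrist_force": force on the tool from outside, world axes, zero at the start; "wrist_torque": the same for the moment, N m; "gripper_width": finger opening in m.
Only numpy, scipy, OpenCV 4.12 (cv2) and the standard library are available. Lean on these libraries where they do the work, as an engineer would, in place of code of your own. Each camera call takes 0.05 s, during which the arm holds its last target.

## Task

The combination padlock on the laboratory's steel standards box is only day-locked: its first numbers are still in, so feel the dial round by its clicks to its last number, 4 (white pointer on the fourth mark clockwise from the red one). Then pull the shackle open against the box's staple, unhook the lock and lift it off, leaving the other things on the bench alone. Finish while still holding the open lock in the gripper: motionless, level with its dial up, beside the box rather than over it and a hand's width higher than its lid, so that a colleague can open the box.

Things in the scene. Friction and masses are not known exactly. Their poses are not given: they have to be found in the camera images.
- box: grey steel box with lid, 240 (x) x 180 (y) x 100 mm high, fixed to the bench. Origin: centre of its underside. Its front (-x) has a flush hasp strap folded up over the lid's edge; the lid is flat at 100 mm.
- staple (a point): foot of the staple on the lid, 85 mm in front of the box's centre, on its middle line; axes as the box's. The staple is a fixed upright loop of 5 mm round steel bar standing across the box (its y-z plane): opening 14 mm wide and 18 mm high, top 23 mm above the lid. One shackle leg runs through it along the box's x.
- lock: combination padlock, loose, about 0.4 kg, on its back on the lid, shackle to the box's front. Aluminium case 56 (x) x 52 (y) x 22 mm thick, flat sides. Origin: centre of its back (underside); z up through the dial, -x towards the shackle. At the start the staple is 6 to 14 mm in front of the case's front (-x) face. The lock can shift and swing a little.
- bow (a point): tip of the shackle's bow, in its middle, 11 mm above the lock's back; axes as the lock's. The shackle is a 7 mm round steel bow lying level, legs at y = -15 mm (long leg, never leaves the case) and y = +15 mm (short leg, the one in the staple) of the lock. Locked, it stands 36.5 mm out of the case's front face.
- shackle (a joint): how far the shackle is out of the case, m: 0 locked, 0.022 stop; 6 N friction, stays put. Unlocked, drag the case along its +x: about 20 mm free till the staple meets the bow, 22 mm more draws it out. The short leg's tip is then 14 mm before the case; with the staple in that gap (its middle 3 to 11 mm before the face) the lock lifts straight off. The staple fits there with the case about where it began.
- knob_top (a point): centre of the top of the dial's grip, 40 mm above the lock's back, on the dial's axis (the lock's z axis); axes as the lock's. Black knurled round grip, 30 mm diameter, its sides 13 mm high, on a 35 mm skirt 3 mm thick just above the case (case top 22 mm above the back).
- dial (a joint): turn of the dial, rad, growing clockwise seen from above; endless. 0: white pointer at the red mark, which is on the shackle's side (lock's -x). Twelve marks with click notches 0.524 rad apart: number n is at 0.524 n, so 4 is at 2.094. A click takes about 0.05 N m; it snaps into each notch. Within about 0.1 rad of 4 the shackle is free, else blocked. Starts at -0.8 to 1.3.
- bottle: bystander: amber glass bottle with black cap, 58 mm diameter, 125 mm high, upright; origin: centre of its foot
- jar: bystander: clear specimen jar with blue cap, 60 mm diameter, 75 mm high, upright; origin: centre of its foot
- tipbox: bystander: orange box of pipette tips with clear lid, 85 x 65 x 63 mm high; origin: centre of its underside

How it is judged:
On the way, in this order (a step that is already met when the one before it is completed fails the run):
1. the dial stands on 4 with the shackle still shut (value of joint shackle below 0.005 m and (value of joint dial between 1.93 and 2.26 rad or value of joint dial between -4.36 and -4.02 rad)), for 0.2 s.
2. the shackle is pulled open while the lock is still on the hasp (value of joint shackle above 0.012 m and horizontal distance between lock and staple below 0.13 m and z of lock in the frame of box below 0.125 m), for 0.1 s.
At the end, for the whole second after the job is handed in: The open lock (shackle drawn out at least 12 mm) is held still in the gripper's fingers, its back at least 160 mm above the bench (60 mm above the lid), its centre at least 30 mm outside the lid's edge on any side, within 20 degrees of level with the dial up, and no longer touching the box (value of joint shackle above 0.012 m and height (world z) of lock above 0.16 m and (y of lock in the frame of box above 0.12 m or y of lock in the frame of box below -0.12 m or x of lock in the frame of box above 0.15 m or x of lock in the frame of box below -0.15 m) and angle between lock's own z axis and vertical below 0.35 rad and contact force between the fingers and lock above 1 N and contact force between lock and box below 0.1 N and linear speed of lock below 0.03 m/s); the arm keeps its last pose, push and grip.
It fails at once if a bystander is moved or tipped (distance of any of bottle, jar, tipbox from where it was at the start of the episode above 0.03 m or angle between any of bottle, jar, tipbox's own z axis and vertical above 0.5 rad).
It also fails if it takes over 72 s, if anything falls off the work surface, if the arm or the gripper's body presses on something with over 40 N, if the wrist force passes 120 N, or if a joint passes its speed limit or range.

## Working session

There is one attempt and no reset: what is moved stays moved. The work goes in short steps, Python scripts to look and compute and a tool call to move; the robot and the scene stay as the last step left them, time stands still between calls to the robot, and variables do not carry over. Pictures are saved under pics/ and viewed, and the job is handed in when it is done.

Besides the shell and the picture viewer there is one more tool, called after ">>>" in YAML: its name, and indented under it one key for each argument. drive_tool: Moves the arm, as the interface text tells. Its arguments: {"type":"object","properties":{"translation":{"type":"array"},"angular":{"type":"array"},"grip":{"type":"array"},"newtons":{"type":"number"}},"required":["translation","angular","grip"]}

```bash
ls; mkdir -p pics
python3 - <<'E'
from rig import *
import cv2
for c in("side","top"):
    im=capture(c); cv2.imwrite(f"pics/{c}0.png",im); k=get_calibration(c); print(c,k)
    for n in("box","lock","knob_top","bow","bottle","jar","tipbox"):
        r=masks_of(n,c)
        print(n,[(round(x["score"],2),x["position"],int(x["mask"].sum())) for x in r][:3])
print(sense()); print(tcp_to_grasp)
E
```

```text
pics
side {'fx': 517.5903752006164, 'fy': 517.5903752006164, 'cx': 310.84455688143584, 'cy': 194.6316470405796, 'world_from_camera': array([[-0.98336183, -0.08331377,  0.1614259 ,  0.35404062],
       [-0.18033602,  0.55471599, -0.81226171,  0.99168569],
       [-0.02187294, -0.82785807, -0.56051101,  0.80171127],
       [ 0.        ,  0.        ,  0.        ,  1.        ]])}
box [(0.63, [205.3, 281.8], 6424)]
lock [(0.87, [182.2, 309.8], 542)]
knob_top [(0.37, [205.0, 282.5], 6166)]
bow [(0.17, [182.7, 304.9], 487)]
bottle [(0.78, [150.3, 364.3], 738)]
jar [(0.62, [336.7, 295.4], 1260)]
tipbox [(0.97, [142.6, 304.4], 789)]
top {'fx': 513.3032738315976, 'fy': 513.3032738315976, 'cx': 316.7432459574299, 'cy': 203.77854593597013, 'world_from_camera': array([[-0.01903908, -0.99160785,  0.12787251,  0.36998273],
       [-0.99975988,  0.02026942,  0.0083271 , -0.0182929 ],
       [-0.01084911, -0.12768326, -0.99175566,  1.61758728],
       [ 0.        ,  0.        ,  0.        ,  1.        ]])}
box [(0.6, [184.9, 329.0], 4344)]
lock []
knob_top [(0.63, [202.5, 333.2], 406)]
bow [(0.38, [2
[... 181 characters left out ...]
3)]
{'clock': 0.8, 'joints': array([ 1.09529714,  0.59928024, -0.00254217,  1.59940699,  0.0017854 ,
        0.94290183, -0.07979693]), 'qd': array([ 0.00032998, -0.00091843, -0.00048265, -0.00072406,  0.00262217,
       -0.00194186, -0.00024682]), 'joint_efforts': array([ 1.63973065e-03, -7.64708090e+01,  1.49676774e+00, -2.52693987e+01,
       -5.23990870e-02,  1.05085684e-02,  6.50820471e-05]), 'tool_pos': array([ 0.28154499, -0.66809379,  0.2186289 ]), 'tcp_rot': array([3.14158595e+00, 1.04651682e-05, 3.98850239e-01]), 'wrist_force': array([-0.40651872, -0.47147817, -0.00715507]), 'wrist_torque': array([-0.00976139,  0.02781874, -0.00113047]), 'gripper_width': 0.09321826190259791}
0.0188
```

Run:
```python
import cv2,numpy as np
t=cv2.imread("pics/top0.png"); s=cv2.imread("pics/side0.png")
cv2.imwrite("pics/topz.png",cv2.resize(t[145:265,250:410],None,fx=5,fy=5,interpolation=cv2.INTER_CUBIC))
cv2.imwrite("pics/sidez.png",cv2.resize(s[140:240,240:380],None,fx=5.7,fy=5.7,interpolation=cv2.INTER_CUBIC))
```

```text
(no output)
```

View pics/top0.png

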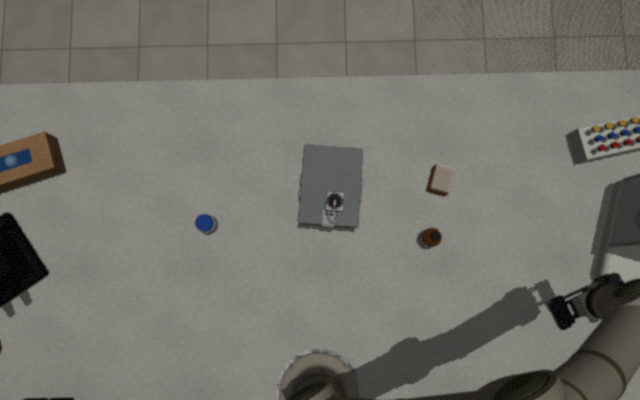

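View pics/topz.png

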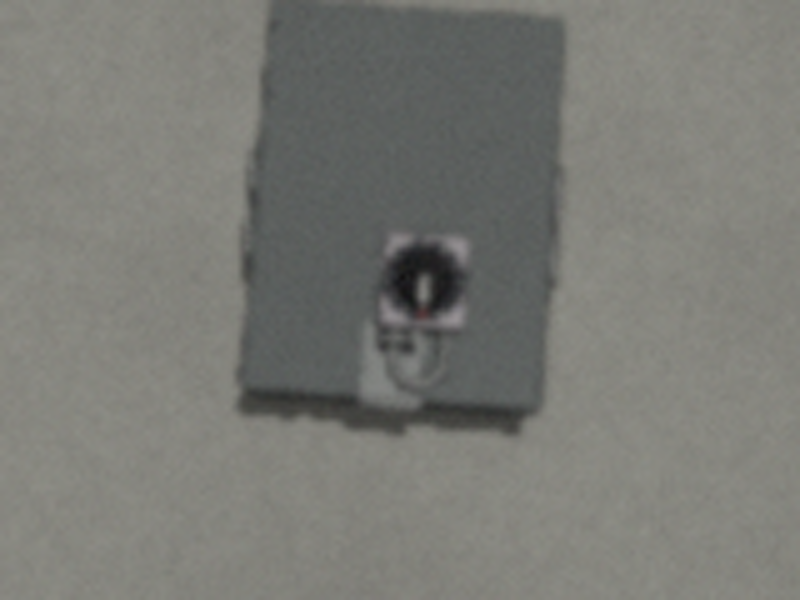

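View pics/sidez.png

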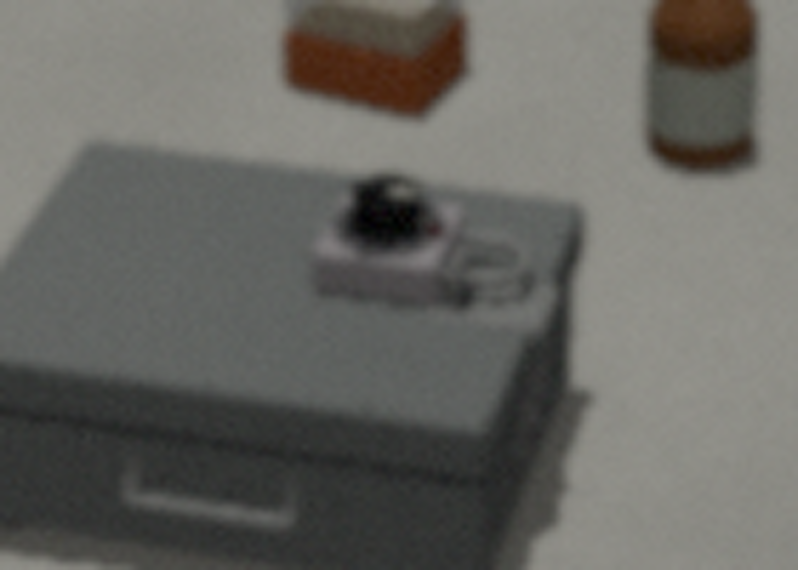

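View pics/side0.png

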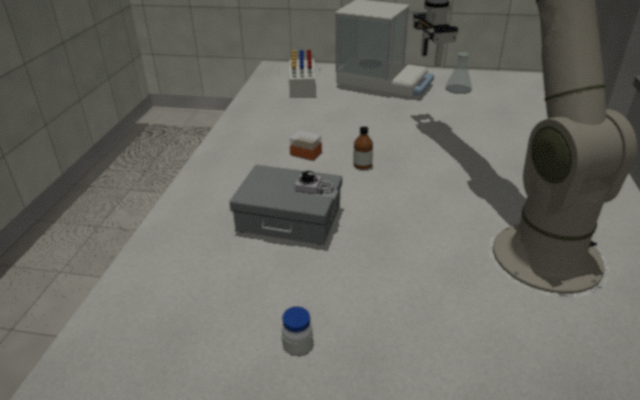

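```bash
cat > h.py <<'E'
import numpy as np,cv2
from rig import *
def px2w(c,u,v,z):
    k=get_calibration(c);T=k["world_from_camera"]
    d=T[:3,:3]@np.array([(u-k["cx"])/k["fx"],(v-k["cy"])/k["fy"],1]);o=T[:3,3]
    return o+d*(z-o[2])/d[2]
def w2px(c,p):
    k=get_calibration(c);T=np.linalg.inv(k["world_from_camera"])
    q=T[:3,:3]@np.array(p)+T[:3,3]; return np.array([q[0]/q[2]*k["fx"]+k["cx"],q[1]/q[2]*k["fy"]+k["cy"]])
def crop(im,u,v,hw,hh,f,name):
    u,v=int(u),int(v)
    cv2.imwrite(name,cv2.resize(im[v-hh:v+hh,u-hw:u+hw],None,fx=f,fy=f,interpolation=cv2.INTER_CUBIC))
E
python3 - <<'E'
from h import *
np.set_printoptions(precision=4,suppress=True)
z=lambda a,b:(250+a/5-.4,145+b/5-.4)
print("box corners lid")
for n,p in dict(fl=(241,388),fr=(543,410),br=(563,16),bl=(272,2)).items(): print(n,px2w("top",*z(*p),.1))
print("case corners")
for n,p in dict(fl=(380,327),fr=(467,328),br=(469,236),bl=(386,234)).items(): print(n,px2w("top",*z(*p),.122))
print("knob c",px2w("top",*z(424,277),.14),"pointer lo",px2w("top",*z(423,305),.14),"hi",px2w("top",*z(424,270),.14),"red",px2w("top",*z(423,314),.122))
print("staple",px2w("top",*z(378,345),.12),px2w("top",*z(410,345),.12),"bow",px2w("top",*z(415,390),.111))
k=masks_of("knob_top","top")
E
python3 - <<'E'
import cv2
t=cv2.imread("pics/top0.png")
cv2.imwrite("pics/topz2.png",cv2.resize(t[180:230,308:358],None,fx=12,fy=12,interpolation=cv2.INTER_CUBIC)*1)
s=cv2.imread("pics/side0.png")
cv2.imwrite("pics/sidez2.png",cv2.resize(s[165:200,285:345],None,fx=12,fy=12,interpolation=cv2.INTER_CUBIC))
E
```

```text
box corners lid
fl [0.5117 0.0517 0.1   ]
fr [ 0.495 -0.127  0.1  ]
br [ 0.7333 -0.1461  0.1   ]
bl [0.7458 0.0296 0.1   ]
case corners
fl [ 0.5439 -0.0314  0.122 ]
fr [ 0.5423 -0.0823  0.122 ]
br [ 0.5968 -0.0849  0.122 ]
bl [ 0.599  -0.0361  0.122 ]
knob c [ 0.5705 -0.0574  0.14  ] pointer lo [ 0.5541 -0.0564  0.14  ] hi [ 0.5746 -0.0575  0.14  ] red [ 0.5511 -0.0567  0.122 ]
staple [ 0.5335 -0.03    0.12  ] [ 0.5331 -0.0487  0.12  ] bow [ 0.5074 -0.0513  0.111 ]
```

View pics/topz2.png

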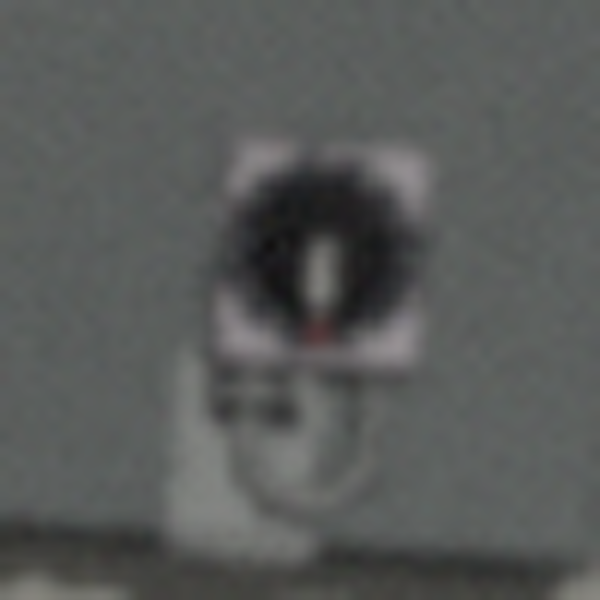

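View pics/sidez2.png

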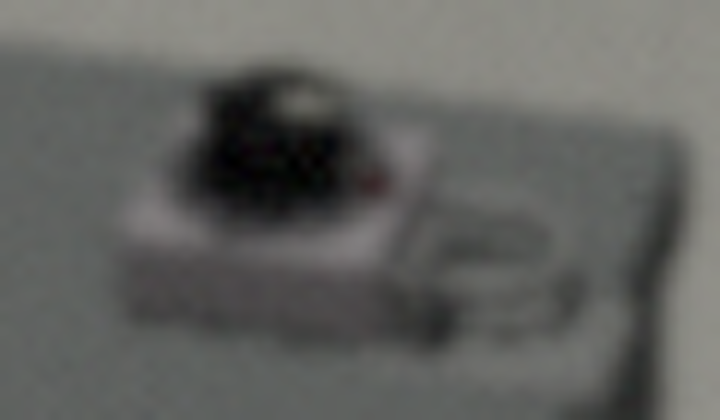

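>>> drive_tool:
  translation:
    - [0.035, -0.031, 0]
    - [0.07, -0.062, 0]
    - [0.105, -0.094, 0]
    - [0.14, -0.125, 0]
    - [0.175, -0.156, 0]
    - [0.21, -0.188, 0]
    - [0.245, -0.219, 0]
    - [0.28, -0.25, 0]
    - [0.315, -0.281, 0]
    - [0.35, -0.313, 0]
    - [0.385, -0.344, 0]
    - [0.42, -0.375, 0]
  angular:
    - [0, 0, -0.14]
    - [0, 0, -0.28]
    - [0, 0, -0.42]
    - [0, 0, -0.56]
    - [0, 0, -0.7]
    - [0, 0, -0.84]
    - [0, 0, -0.98]
    - [0, 0, -1.12]
    - [0, 0, -1.26]
    - [0, 0, -1.4]
    - [0, 0, -1.54]
    - [0, 0, -1.68]
  grip: [1, 1, 1, 1, 1, 1, 1, 1, 1, 1, 1, 1]

```text
clock: 2.05
tool_pos: [0.5236, -0.1579, 0.219]
tcp_rot: [3.141, 0.001, 2.084]
wrist_force: [0.4, 0.1, 0.3]
gripper_width: 0.0931
```

```bash
cat >> h.py <<'E'
from scipy.spatial.transform import Rotation as Rn
def togo(target,psi,s=None):
    "tool-frame shift & turn from measured pose to target TCP world with yaw psi, tool down"
    s=s or sense(); R=Rn.from_euler("xyz",s["tcp_rot"]); Rt=Rn.from_euler("xyz",[np.pi,0,psi])
    print("t",s["clock"],"pos",s["tool_pos"].round(4),"rot",s["tcp_rot"].round(3),"j",s["joints"].round(2),"F",s["wrist_force"].round(1),"M",s["wrist_torque"].round(3),"w",round(s["gripper_width"],4))
    print("shift",R.inv().apply(np.array(target)-s["tool_pos"]).round(4),"turn",(R.inv()*Rt).as_rotvec().round(3))
E
python3 -c "
from h import *
togo([.5705,-.0583,.22],2.4)"
```

```text
t 2.05 pos [ 0.5236 -0.1579  0.219 ] rot [3.141e+00 1.000e-03 2.084e+00] j [ 0.56  0.43 -0.52  1.99  0.29  0.8   0.39] F [0.4 0.1 0.3] M [-0.043 -0.165 -0.036] w 0.0931
shift [ 0.0637  0.0897 -0.001 ] turn [ 0.     0.001 -0.316]
```

Run:
```python
from h import *
np.set_printoptions(precision=4,suppress=True)
s=cv2.imread("pics/side0.png");t=cv2.imread("pics/top0.png")
c=np.array([.5705,-.0587]);yaw=-.05;x=np.array([np.cos(yaw),np.sin(yaw)]);y=np.array([-x[1],x[0]])
bc=np.array([.621,-.048]);by=-.087;bx=np.array([np.cos(by),np.sin(by)]);b_y=np.array([-bx[1],bx[0]])
def draw(cam,im,u0,v0,f,name):
    big=cv2.resize(im[v0:v0+100,u0:u0+140],None,fx=f,fy=f,interpolation=cv2.INTER_CUBIC)
    def P(p): q=w2px(cam,p); return tuple(int(v) for v in ((q-[u0,v0]+.5)*f))
    def poly(pts,col): cv2.polylines(big,[np.array([P(p) for p in pts],np.int32)],True,col,1)
    for z in(.1,.122): poly([[*(c+x*a*.028+y*b*.026),z] for a,b in((1,1),(1,-1),(-1,-1),(-1,1))],(0,255,255))
    th=np.linspace(0,6.28,30)
    poly([[*(c+.0175*np.array([np.cos(a),np.sin(a)])),.123] for a in th],(0,255,0))
    poly([[*(c+.015*np.array([np.cos(a),np.sin(a)])),.139] for a in th],(255,255,0))
    poly([[*(bc+bx*a*.12+b_y*b*.09),.1] for a,b in((1,1),(1,-1),(-1,-1),(-1,1))],(255,0,255))
    st=bc-bx*.085
    poly([[*(st+b_y*s*.0095),z] for s,z in((1,.1),(1,.1205),(-1,.1205),(-1,.1))],(0,0,255))
    cv2.imwrite(name,big)
draw("top",t,265,140,5.7,"pics/ovt.png");draw("side",s,235,140,5.7,"pics/ovs.png")
```

```text
(no output)
```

View pics/ovt.png

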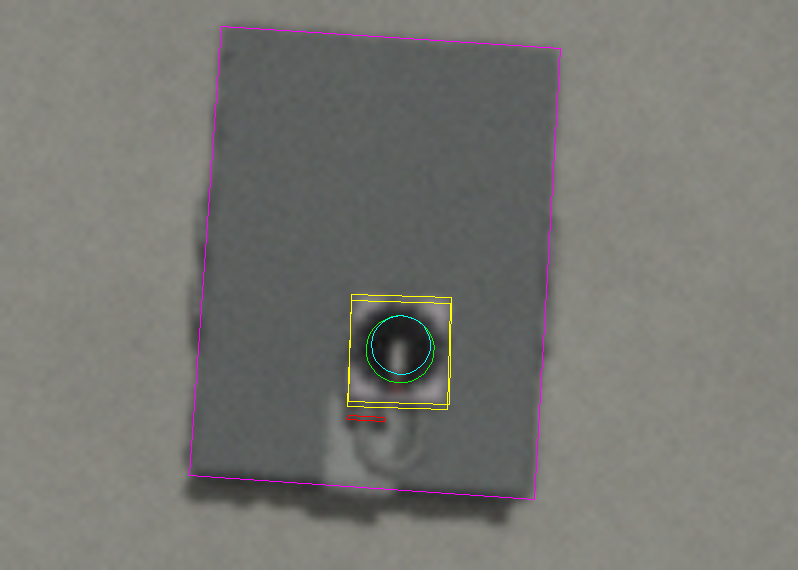

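View pics/ovs.png

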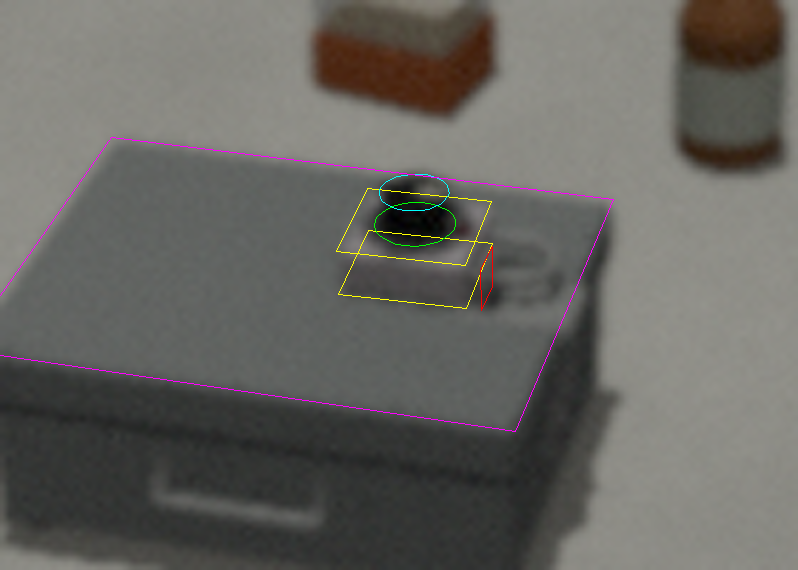

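>>> drive_tool:
  translation:
    - [0.021, 0.03, 0]
    - [0.042, 0.06, 0]
    - [0.064, 0.09, 0]
    - [0.064, 0.09, 0.03]
    - [0.064, 0.09, 0.05]
    - [0.064, 0.09, 0.05]
    - [0.064, 0.09, 0.05]
  angular:
    - [0, 0, -0.11]
    - [0, 0, -0.22]
    - [0, 0, -0.316]
    - [0, 0, -0.316]
    - [0, 0, -0.316]
    - [0, 0, -0.316]
    - [0, 0, -0.316]
  grip: [1, 1, 1, 1, 0.8, 0.7, 0.7]

```text
clock: 2.75
tool_pos: [0.5706, -0.0598, 0.1689]
tcp_rot: [-3.141, -0.0, 2.395]
wrist_force: [1.6, -0.6, -0.5]
gripper_width: 0.0737
```

```bash
python3 -c "
from h import *
togo([.5705,-.0586,.127],2.4)
crop(capture('side'),310,180,70,50,5.7,'pics/s1.png')"
```

```text
t 2.75 pos [ 0.5706 -0.0598  0.1689] rot [-3.141 -0.     2.395] j [ 0.39  0.53 -0.56  1.97  0.41  0.75  0.41] F [ 1.6 -0.6 -0.5] M [ 0.073 -0.156  0.005] w 0.0737
shift [0.0008 0.0008 0.0419] turn [-0.    -0.    -0.005]
```

View pics/s1.png

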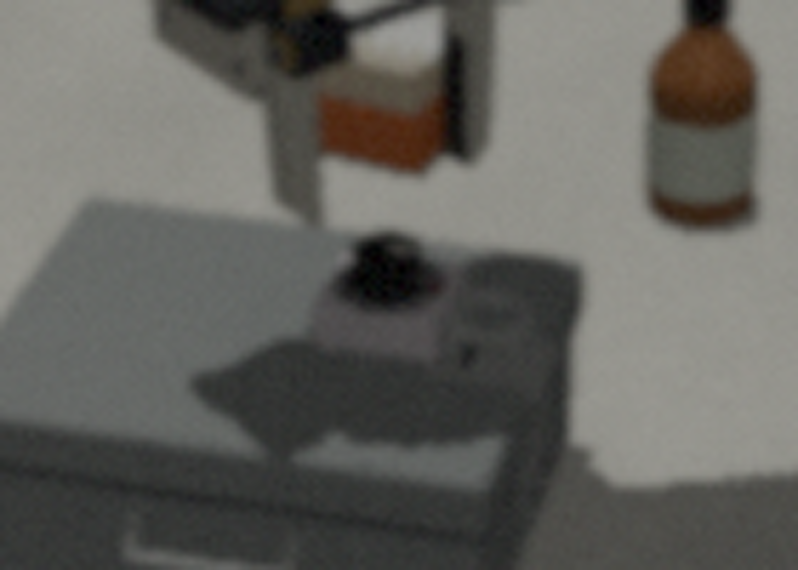

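>>> drive_tool:
  translation:
    - [0.001, 0.001, 0.02]
    - [0.001, 0.001, 0.035]
    - [0.001, 0.001, 0.041]
    - [0.001, 0.001, 0.041]
    - [0.001, 0.001, 0.041]
    - [0.001, 0.001, 0.041]
    - [0.001, 0.001, 0.041]
    - [0.001, 0.001, 0.041]
    - [0.001, 0.001, 0.041]
    - [0.001, 0.001, 0.041]
  angular:
    - [0, 0, 0]
    - [0, 0, 0]
    - [0, 0, 0]
    - [0, 0, 0]
    - [0, 0, 0]
    - [0, 0, 0]
    - [0, 0, 0]
    - [0, 0, 0]
    - [0, 0, 0]
    - [0, 0, 0]
  grip: [0.7, 0.7, 0.6, 0.5, 0.4, 0.3, 0.25, 0.25, 0.25, 0.25]
  newtons: 20

```text
clock: 3.8
tool_pos: [0.5705, -0.0585, 0.1281]
tcp_rot: [-3.142, 0.001, 2.395]
wrist_force: [-0.5, -1.5, 6.4]
gripper_width: 0.0293
```

```bash
python3 -c "
from h import *
togo([.5705,-.0586,.127],2.4)
crop(capture('side'),310,180,70,50,5.7,'pics/s2.png')"
```

```text
t 3.8 pos [ 0.5705 -0.0585  0.1281] rot [-3.142e+00  1.000e-03  2.395e+00] j [ 0.36  0.59 -0.52  2.01  0.46  0.66  0.36] F [-0.5 -1.5  6.4] M [-0.26   0.247 -0.004] w 0.0293
shift [-0.     -0.      0.0011] turn [-0.     0.001 -0.005]
```

View pics/s2.png

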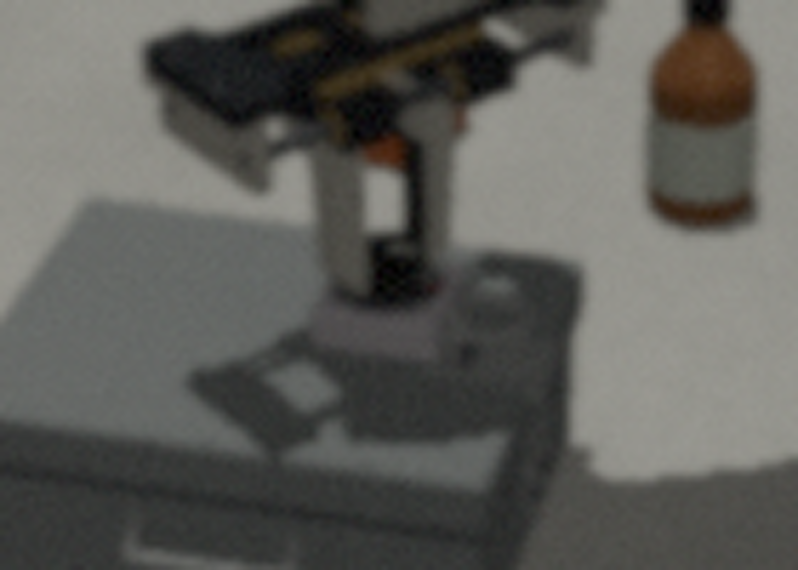

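>>> drive_tool:
  translation:
    - [0, 0, 0]
    - [0, 0, 0]
    - [0, 0, 0]
    - [0, 0, 0]
    - [0, 0, 0]
  angular:
    - [0, 0, 0.1]
    - [0, 0, 0.2]
    - [0, 0, 0.3]
    - [0, 0, 0.4]
    - [0, 0, 0.4]
  grip: [0.25, 0.25, 0.25, 0.25, 0.25]

```text
clock: 4.35
tool_pos: [0.5707, -0.0584, 0.1281]
tcp_rot: [3.141, 0.001, 1.993]
wrist_force: [-0.7, -0.7, 6.1]
gripper_width: 0.0293
```

```bash
python3 -c "
from h import *
togo([.5705,-.0586,.127],2.0)"
```

```text
t 4.35 pos [ 0.5707 -0.0584  0.1281] rot [3.141e+00 1.000e-03 1.993e+00] j [ 0.28  0.57 -0.41  2.01  0.37  0.63  0.05] F [-0.7 -0.7  6.1] M [-0.276  0.098 -0.078] w 0.0293
shift [-0.0001 -0.0003  0.0011] turn [ 0.001  0.001 -0.007]
```

>>> drive_tool:
  translation:
    - [0, 0, 0]
    - [0, 0, 0]
    - [0, 0, 0]
  angular:
    - [0, 0, 0.1]
    - [0, 0, 0.15]
    - [0, 0, 0.15]
  grip: [0.25, 0.25, 0.25]

```text
clock: 4.65
tool_pos: [0.5707, -0.0583, 0.1281]
tcp_rot: [3.141, 0.001, 1.846]
wrist_force: [-0.9, -1.4, 6.9]
gripper_width: 0.029
```

```bash
python3 -c "
from h import *
togo([.5705,-.0586,.127],2.0)
crop(capture('side'),310,180,70,50,5.7,'pics/s3.png')
crop(capture('top'),334,200,50,40,8,'pics/t3.png')"
```

```text
t 4.65 pos [ 0.5707 -0.0583  0.1281] rot [3.141e+00 1.000e-03 1.846e+00] j [ 0.26  0.56 -0.37  2.02  0.33  0.62 -0.06] F [-0.9 -1.4  6.9] M [-0.289  0.147 -0.085] w 0.029
shift [-0.0002 -0.0003  0.0011] turn [ 0.001  0.001 -0.154]
```

View pics/s3.png

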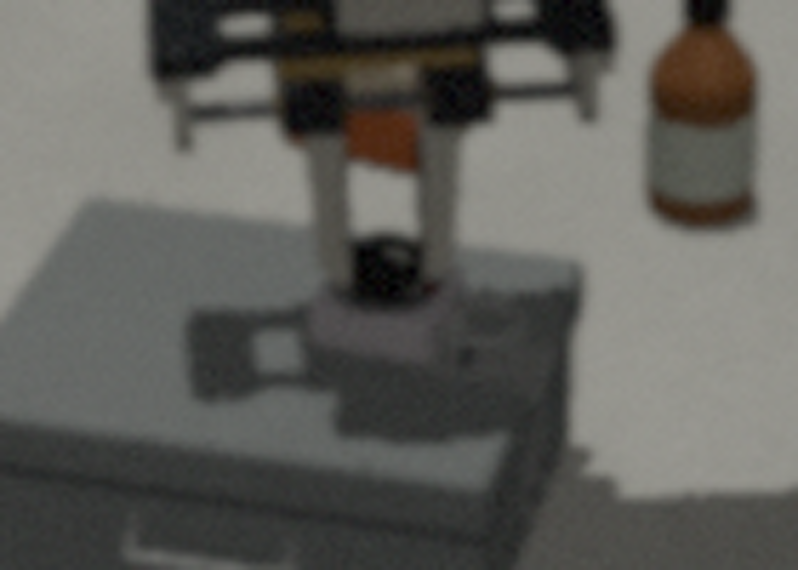

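View pics/t3.png

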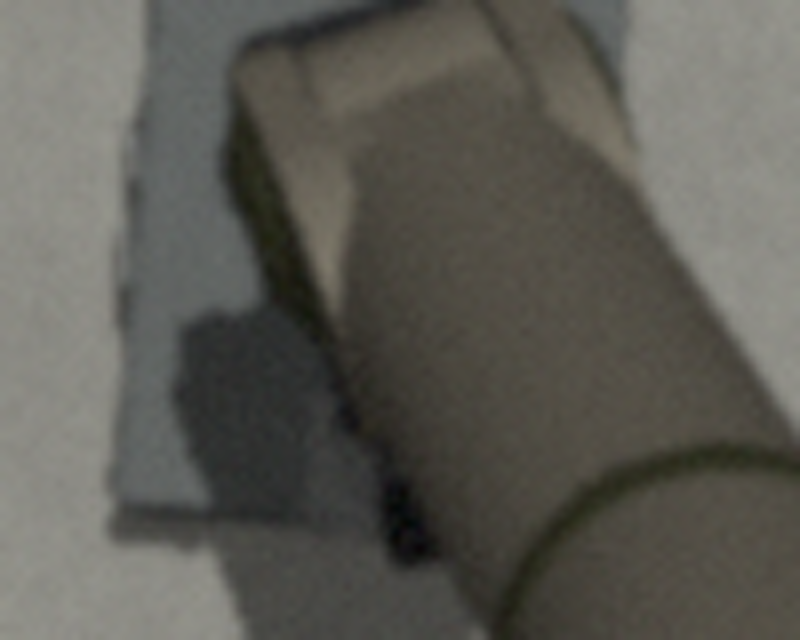

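>>> drive_tool:
  translation:
    - [0, 0, 0]
    - [0, 0, 0]
  angular:
    - [0, 0, 0.1]
    - [0, 0, 0.1]
  grip: [0.25, 0.25]

```text
clock: 4.95
tool_pos: [0.5707, -0.0583, 0.128]
tcp_rot: [3.141, 0.0, 1.745]
wrist_force: [-1.5, -1.1, 6.0]
gripper_width: 0.0295
```

```bash
python3 -c "
from h import *
togo([.5705,-.0586,.127],2.4)"
```

```text
t 4.95 pos [ 0.5707 -0.0583  0.128 ] rot [3.141 0.    1.745] j [ 0.24  0.56 -0.34  2.02  0.31  0.62 -0.13] F [-1.5 -1.1  6. ] M [-0.222  0.198  0.088] w 0.0295
shift [-0.0003 -0.0002  0.001 ] turn [ 0.001  0.001 -0.655]
```

>>> drive_tool:
  translation:
    - [0, 0, 0]
    - [0, 0, 0]
  angular:
    - [0, 0, 0.1]
    - [0, 0, 0.1]
  grip: [0.25, 0.25]

```text
clock: 5.15
tool_pos: [0.5707, -0.0583, 0.1281]
tcp_rot: [3.141, 0.0, 1.645]
wrist_force: [-0.8, -0.4, 6.5]
gripper_width: 0.0295
```

```bash
python3 -c "
from h import *
togo([.5705,-.0586,.127],2.4)"
```

```text
t 5.15 pos [ 0.5707 -0.0583  0.1281] rot [3.141 0.    1.645] j [ 0.22  0.55 -0.31  2.02  0.28  0.61 -0.21] F [-0.8 -0.4  6.5] M [-0.23   0.157 -0.01 ] w 0.0295
shift [-0.0003 -0.0002  0.0011] turn [ 0.001  0.001 -0.755]
```

>>> drive_tool:
  translation:
    - [0, 0, 0]
    - [0, 0, 0]
  angular:
    - [0, 0, 0.1]
    - [0, 0, 0.1]
  grip: [0.25, 0.25]

```text
clock: 5.35
tool_pos: [0.5707, -0.0583, 0.128]
tcp_rot: [3.141, 0.0, 1.545]
wrist_force: [-1.1, -1.3, 6.5]
gripper_width: 0.0297
```

```bash
python3 -c "
from h import *
togo([.5705,-.0586,.127],2.4)"
```

```text
t 5.35 pos [ 0.5707 -0.0583  0.128 ] rot [3.141 0.    1.545] j [ 0.2   0.55 -0.28  2.02  0.26  0.6  -0.28] F [-1.1 -1.3  6.5] M [-0.22   0.167 -0.01 ] w 0.0297
shift [-0.0003 -0.0002  0.001 ] turn [ 0.001  0.    -0.855]
```

>>> drive_tool:
  translation:
    - [0, 0, 0]
    - [0, 0, 0]
  angular:
    - [0, 0, 0.1]
    - [0, 0, 0.1]
  grip: [0.25, 0.25]

```text
clock: 5.55
tool_pos: [0.5707, -0.0583, 0.1281]
tcp_rot: [3.141, 0.0, 1.445]
wrist_force: [-1.8, -1.5, 6.8]
gripper_width: 0.0295
```

```bash
python3 -c "
from h import *
togo([.5705,-.0586,.127],2.4)
crop(capture('side'),310,180,70,50,5.7,'pics/s4.png')"
```

```text
t 5.55 pos [ 0.5707 -0.0583  0.1281] rot [3.141 0.    1.445] j [ 0.18  0.55 -0.25  2.02  0.23  0.6  -0.36] F [-1.8 -1.5  6.8] M [-0.194  0.221 -0.031] w 0.0295
shift [-0.0003 -0.0001  0.0011] turn [ 0.001  0.    -0.955]
```

View pics/s4.png

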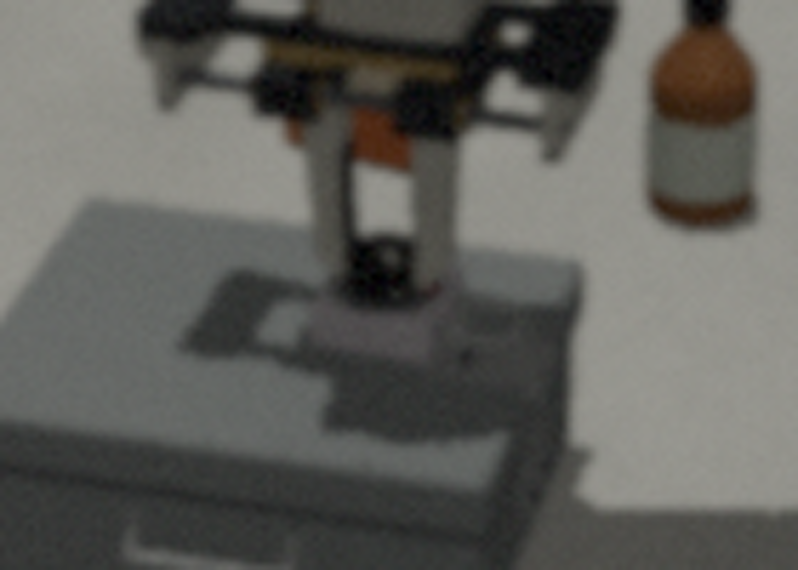

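>>> drive_tool:
  translation:
    - [0, 0, 0]
    - [0, 0, 0]
    - [0, 0, 0]
    - [0, 0, 0]
    - [0, 0, 0]
    - [0, 0, 0]
    - [0, 0, 0]
    - [0, 0, 0]
    - [0, 0, 0]
    - [0, 0, 0]
    - [0, 0, 0]
  angular:
    - [0, 0, 0.1]
    - [0, 0, 0.2]
    - [0, 0, 0.3]
    - [0, 0, 0.4]
    - [0, 0, 0.5]
    - [0, 0, 0.6]
    - [0, 0, 0.7]
    - [0, 0, 0.8]
    - [0, 0, 0.9]
    - [0, 0, 1.0]
    - [0, 0, 1.1]
  grip: [0.25, 0.25, 0.25, 0.25, 0.25, 0.25, 0.25, 0.25, 0.25, 0.25, 0.25]

```text
clock: 6.7
tool_pos: [0.5705, -0.0582, 0.128]
tcp_rot: [-3.142, -0.0, 0.344]
wrist_force: [-1.5, -0.7, 7.4]
gripper_width: 0.0293
```

```bash
python3 -c "
from h import *
togo([.5705,-.0586,.127],0)"
```

```text
t 6.7 pos [ 0.5705 -0.0582  0.128 ] rot [-3.142 -0.     0.344] j [-0.04  0.54  0.07  2.04 -0.06  0.57 -1.16] F [-1.5 -0.7  7.4] M [-0.035  0.344 -0.017] w 0.0293
shift [-0.0002  0.0003  0.001 ] turn [-0.    -0.     0.344]
```

>>> drive_tool:
  translation:
    - [0, 0, 0]
  angular:
    - [0, 0, 0.07]
  grip: [0.25]

```text
clock: 6.8
tool_pos: [0.5706, -0.0582, 0.128]
tcp_rot: [3.142, -0.0, 0.274]
wrist_force: [-0.2, -0.8, 9.5]
gripper_width: 0.0299
```

```bash
python3 -c "
from h import *
togo([.5705,-.0586,.127],0)"
```

```text
t 6.8 pos [ 0.5706 -0.0582  0.128 ] rot [ 3.142 -0.     0.274] j [-0.06  0.54  0.09  2.04 -0.08  0.57 -1.21] F [-0.2 -0.8  9.5] M [-0.06   0.345  0.031] w 0.0299
shift [-0.0002  0.0003  0.001 ] turn [-0.    -0.     0.274]
```

>>> drive_tool:
  translation:
    - [0, 0, 0]
  angular:
    - [0, 0, 0.07]
  grip: [0.25]

```text
clock: 6.9
tool_pos: [0.5706, -0.0582, 0.128]
tcp_rot: [-3.142, -0.0, 0.205]
wrist_force: [-1.7, -0.2, 7.8]
gripper_width: 0.0292
```

```bash
python3 -c "
from h import *
togo([.5705,-.0586,.127],0)"
```

```text
t 6.9 pos [ 0.5706 -0.0582  0.128 ] rot [-3.142 -0.     0.205] j [-0.07  0.54  0.11  2.04 -0.1   0.57 -1.26] F [-1.7 -0.2  7.8] M [0.043 0.38  0.029] w 0.0292
shift [-0.0001  0.0004  0.001 ] turn [-0.    -0.     0.205]
```

>>> drive_tool:
  translation:
    - [0, 0, 0]
  angular:
    - [0, 0, 0.07]
  grip: [0.25]

```text
clock: 7.0
tool_pos: [0.5706, -0.0582, 0.128]
tcp_rot: [-3.141, -0.0, 0.136]
wrist_force: [-1.3, -0.4, 8.2]
gripper_width: 0.0295
```

```bash
python3 -c "
from h import *
togo([.5705,-.0586,.127],0)"
```

```text
t 7.0 pos [ 0.5706 -0.0582  0.128 ] rot [-3.141 -0.     0.136] j [-0.08  0.54  0.13  2.04 -0.12  0.57 -1.31] F [-1.3 -0.4  8.2] M [0.112 0.429 0.235] w 0.0295
shift [-0.0002  0.0004  0.001 ] turn [-0.    -0.     0.136]
```

>>> drive_tool:
  translation:
    - [0, 0, 0]
    - [0, 0, 0]
  angular:
    - [0, 0, 0.06]
    - [0, 0, 0.06]
  grip: [0.25, 0.25]

```text
clock: 7.2
tool_pos: [0.5706, -0.0582, 0.128]
tcp_rot: [3.142, -0.0, 0.076]
wrist_force: [-0.9, -0.5, 8.5]
gripper_width: 0.0295
```

```bash
python3 -c "
from h import *
togo([.5705,-.0586,.127],0)
crop(capture('side'),310,180,70,50,5.7,'pics/s5.png')"
```

```text
t 7.2 pos [ 0.5706 -0.0582  0.128 ] rot [ 3.142 -0.     0.076] j [-0.1   0.54  0.14  2.04 -0.14  0.57 -1.35] F [-0.9 -0.5  8.5] M [-0.068  0.346 -0.049] w 0.0295
shift [-0.0001  0.0004  0.001 ] turn [ 0.    -0.     0.076]
```

View pics/s5.png

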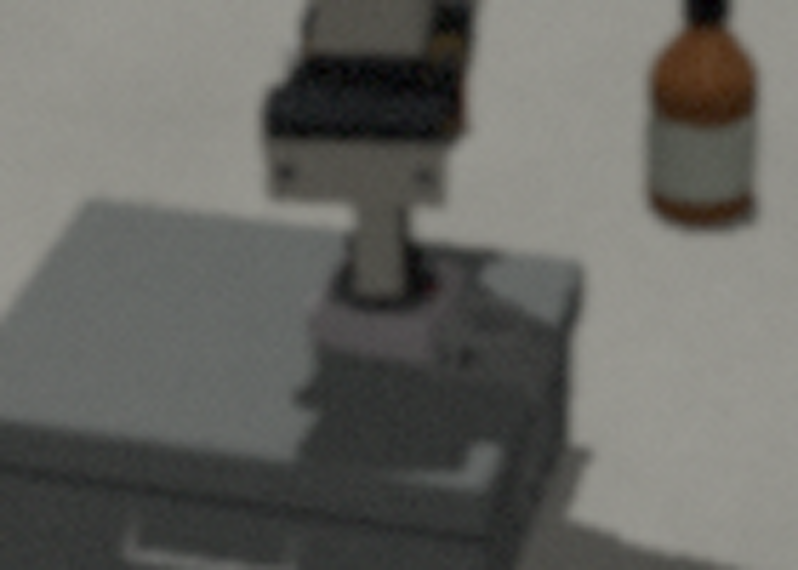

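>>> drive_tool:
  translation:
    - [0, 0, 0]
    - [0, 0, 0]
    - [0, 0, 0]
    - [0, 0, -0.03]
    - [0, 0, -0.07]
    - [0, 0.04, -0.09]
    - [0, 0.09, -0.09]
    - [0, 0.14, -0.09]
    - [0, 0.19, -0.09]
    - [0, 0.24, -0.09]
    - [0, 0.24, -0.09]
  angular:
    - [0, 0, 0]
    - [0, 0, 0]
    - [0, 0, 0]
    - [0, 0, 0]
    - [0, 0, 0]
    - [0, 0, 0]
    - [0, 0, 0]
    - [0, 0, 0]
    - [0, 0, 0]
    - [0, 0, 0]
    - [0, 0, 0]
  grip: [0.45, 0.5, 0.6, 0.8, 0.9, 0.9, 0.9, 0.9, 0.9, 0.9, 0.9]

```text
clock: 8.35
tool_pos: [0.5866, -0.3063, 0.2174]
tcp_rot: [3.137, 0.001, 0.066]
wrist_force: [0.1, 0.5, -0.2]
gripper_width: 0.0836
```

```bash
python3 -c "
from h import *
togo([.5705,-.0586,.127],0)
s=capture('side');t=capture('top');cv2.imwrite('pics/side6.png',s);cv2.imwrite('pics/top6.png',t)
cv2.imwrite('pics/t6.png',cv2.resize(t[180:230,308:358],None,fx=12,fy=12,interpolation=cv2.INTER_CUBIC))
cv2.imwrite('pics/s6.png',cv2.resize(s[160:205,285:350],None,fx=12,fy=12,interpolation=cv2.INTER_CUBIC))
"
```

```text
t 8.35 pos [ 0.5866 -0.3063  0.2174] rot [3.137e+00 1.000e-03 6.600e-02] j [ 0.27  0.53  0.19  1.77 -0.12  0.86 -0.99] F [ 0.1  0.5 -0.2] M [ 0.032  0.064 -0.019] w 0.0836
shift [ 0.0005 -0.2486  0.0893] turn [0.004 0.001 0.066]
```

View pics/t6.png

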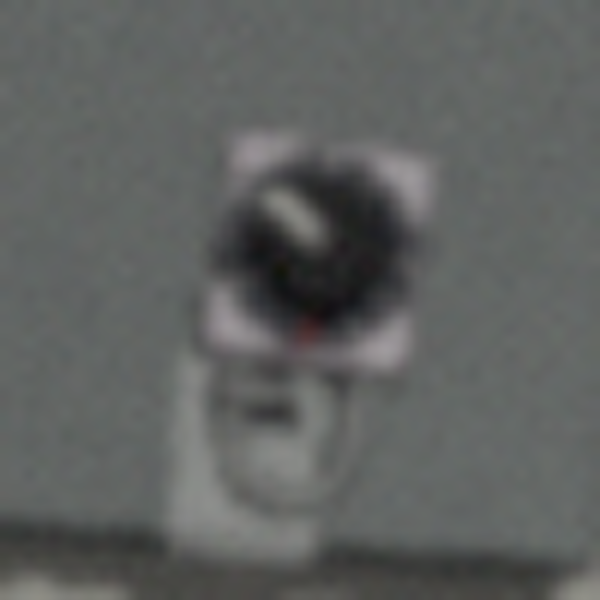

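View pics/s6.png

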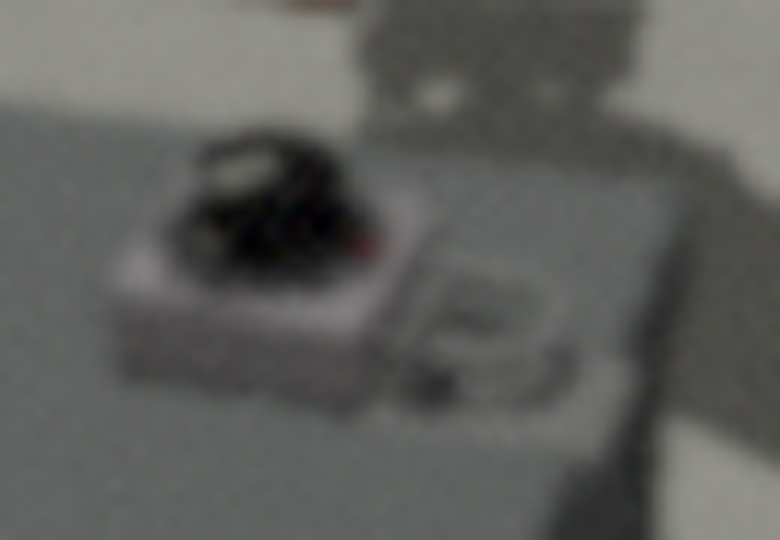

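```bash
python3 -c "
from h import *
c=px2w('top',334.25,200.5,.122);print(c)
togo([c[0],c[1],.2],-.167)
t=cv2.imread('pics/top6.png');s=cv2.imread('pics/side6.png')
c=c[:2];yaw=-.167;x=np.array([np.cos(yaw),np.sin(yaw)]);y=np.array([-x[1],x[0]])
for cam,im,u0,v0,n in(('top',t,295,160,'ovt6'),('side',s,265,140,'ovs6')):
    f=9;big=cv2.resize(im[v0:v0+65,u0:u0+85],None,fx=f,fy=f,interpolation=cv2.INTER_CUBIC)
    P=lambda p:(w2px(cam,p)-[u0,v0]+.5)*f
    for z in(.1,.122): cv2.polylines(big,[np.array([P([*(c+x*a*.028+y*b*.026),z]) for a,b in((1,1),(1,-1),(-1,-1),(-1,1))],np.int32)],True,(0,255,255),1)
    cv2.imwrite('pics/'+n+'.png',big)
"
```

```text
[ 0.57147943 -0.05736854  0.122     ]
t 8.45 pos [ 0.5876 -0.299   0.2169] rot [-3.141e+00  1.000e-03  7.300e-02] j [ 0.26  0.53  0.19  1.77 -0.12  0.86 -0.99] F [ 0.4  0.7 -0.1] M [0.034 0.023 0.042] w 0.0837
shift [ 0.0014 -0.2421  0.017 ] turn [-0.     0.001  0.24 ]
```

View pics/ovt6.png

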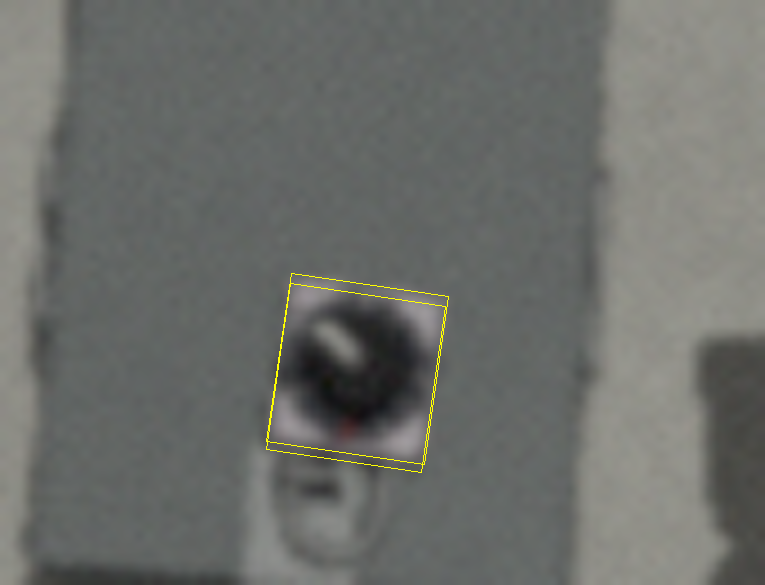

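View pics/ovs6.png

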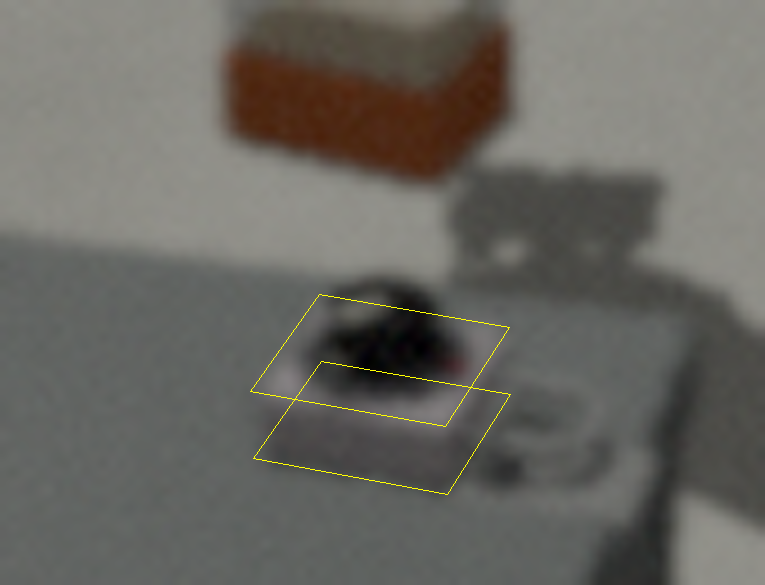

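>>> drive_tool:
  translation:
    - [0.001, -0.045, 0]
    - [0.001, -0.09, 0]
    - [0.001, -0.14, 0]
    - [0.001, -0.19, 0]
    - [0.001, -0.23, 0]
    - [0.001, -0.242, 0.01]
    - [0.001, -0.242, 0.03]
    - [0.001, -0.242, 0.06]
    - [0.001, -0.242, 0.07]
    - [0.001, -0.242, 0.07]
  angular:
    - [0, 0, 0.06]
    - [0, 0, 0.12]
    - [0, 0, 0.18]
    - [0, 0, 0.24]
    - [0, 0, 0.24]
    - [0, 0, 0.24]
    - [0, 0, 0.24]
    - [0, 0, 0.24]
    - [0, 0, 0.24]
    - [0, 0, 0.24]
  grip: [0.95, 0.95, 0.95, 0.95, 0.95, 0.95, 0.95, 0.95, 0.95, 0.95]

```text
clock: 9.45
tool_pos: [0.5701, -0.0557, 0.1462]
tcp_rot: [3.141, 0.003, -0.164]
wrist_force: [-0.4, -0.5, 0.7]
gripper_width: 0.0882
```

```bash
python3 -c "
from h import *
togo([.5715,-.0575,.103],-.167)
crop(capture('side'),310,180,70,50,5.7,'pics/s7.png')"
```

```text
t 9.45 pos [ 0.5701 -0.0557  0.1462] rot [ 3.141e+00  3.000e-03 -1.640e-01] j [-0.15  0.52  0.22  2.03 -0.19  0.62 -1.54] F [-0.4 -0.5  0.7] M [ 0.022  0.011 -0.049] w 0.0882
shift [0.0018 0.0015 0.0432] turn [0.    0.003 0.003]
```

View pics/s7.png

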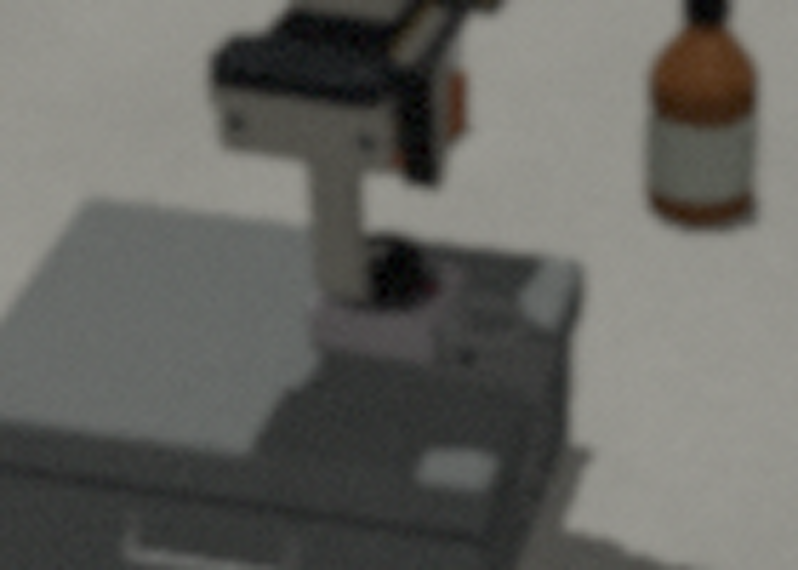

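Descend and close on the case.

>>> drive_tool:
  translation:
    - [0.002, 0.0015, 0.015]
    - [0.002, 0.0015, 0.03]
    - [0.002, 0.0015, 0.038]
    - [0.002, 0.0015, 0.043]
    - [0.002, 0.0015, 0.043]
    - [0.002, 0.0015, 0.043]
    - [0.002, 0.0015, 0.043]
    - [0.002, 0.0015, 0.043]
    - [0.002, 0.0015, 0.043]
    - [0.002, 0.0015, 0.043]
  angular:
    - [0, 0, 0]
    - [0, 0, 0]
    - [0, 0, 0]
    - [0, 0, 0]
    - [0, 0, 0]
    - [0, 0, 0]
    - [0, 0, 0]
    - [0, 0, 0]
    - [0, 0, 0]
    - [0, 0, 0]
  grip: [0.95, 0.95, 0.95, 0.95, 0.85, 0.7, 0.6, 0.5, 0.45, 0.45]
  newtons: 40

```text
clock: 10.5
tool_pos: [0.5731, -0.0583, 0.1049]
tcp_rot: [3.141, -0.001, -0.165]
wrist_force: [0.6, -0.7, 3.2]
gripper_width: 0.0516
```

```bash
python3 -c "
from h import *
togo([.5715,-.0575,.103],-.087)
crop(capture('side'),310,180,70,50,5.7,'pics/s8.png')"
```

```text
t 10.5 pos [ 0.5731 -0.0583  0.1049] rot [ 3.141e+00 -1.000e-03 -1.650e-01] j [-0.13  0.58  0.19  2.05 -0.21  0.53 -1.52] F [ 0.6 -0.7  3.2] M [-0.143  0.036  0.134] w 0.0516
shift [-0.0017 -0.0005  0.0019] turn [ 0.    -0.001 -0.078]
```

View pics/s8.png

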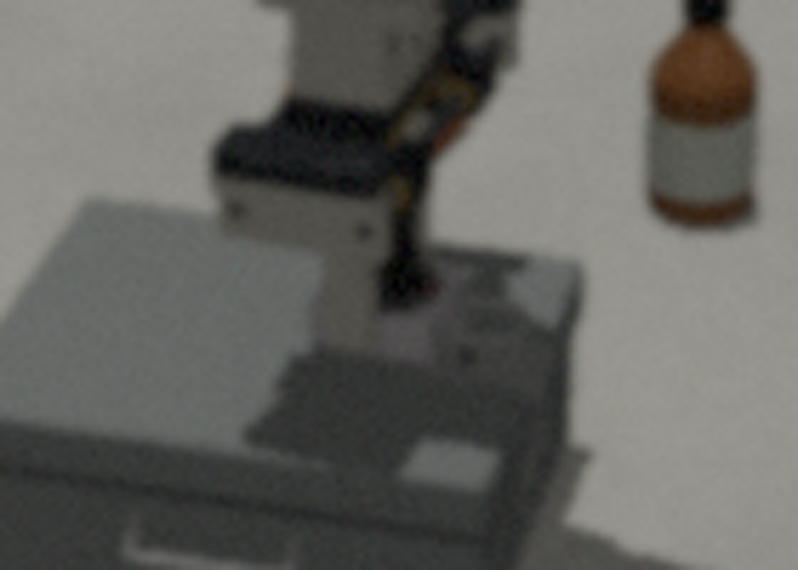

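>>> drive_tool:
  translation:
    - [0, 0, 0]
    - [0, 0, 0]
    - [0, 0, 0]
  angular:
    - [0, 0, -0.04]
    - [0, 0, -0.08]
    - [0, 0, -0.08]
  grip: [0.45, 0.45, 0.45]

```text
clock: 10.85
tool_pos: [0.5733, -0.058, 0.1049]
tcp_rot: [-3.141, -0.001, -0.082]
wrist_force: [-0.2, -0.2, 6.2]
gripper_width: 0.0516
```

```bash
python3 -c "
from h import *
togo([.5731,-.0583,.103],-.087)"
```

```text
t 10.85 pos [ 0.5733 -0.058   0.1049] rot [-3.141e+00 -1.000e-03 -8.200e-02] j [-0.11  0.58  0.17  2.05 -0.18  0.52 -1.47] F [-0.2 -0.2  6.2] M [-0.065  0.064  0.075] w 0.0516
shift [-0.0002  0.0003  0.0019] turn [-0.    -0.001  0.005]
```

>>> drive_tool:
  translation:
    - [0.005, 0, 0]
    - [0.01, 0, 0]
    - [0.015, 0, 0]
    - [0.015, 0, 0]
  angular:
    - [0, 0, 0]
    - [0, 0, 0]
    - [0, 0, 0]
    - [0, 0, 0]
  grip: [0.45, 0.45, 0.45, 0.45]

```text
clock: 11.25
tool_pos: [0.5858, -0.0592, 0.1049]
tcp_rot: [-3.141, 0.004, -0.084]
wrist_force: [-7.5, 1.2, 13.2]
gripper_width: 0.0516
```

```bash
python3 -c "
from h import *
togo([.5731,-.0583,.103],-.087)"
```

```text
t 11.25 pos [ 0.5858 -0.0592  0.1049] rot [-3.141  0.004 -0.084] j [-0.11  0.59  0.17  2.02 -0.18  0.55 -1.47] F [-7.5  1.2 13.2] M [ 0.066  1.6   -0.061] w 0.0516
shift [-0.0127  0.0002  0.0019] turn [-0.     0.004  0.003]
```

>>> drive_tool:
  translation:
    - [0.004, 0, 0]
    - [0.008, 0, 0]
    - [0.012, 0, 0]
    - [0.012, 0, 0]
  angular:
    - [0, 0, 0]
    - [0, 0, 0]
    - [0, 0, 0]
    - [0, 0, 0]
  grip: [0.45, 0.45, 0.45, 0.45]

```text
clock: 11.65
tool_pos: [0.5929, -0.0597, 0.1047]
tcp_rot: [-3.141, 0.013, -0.085]
wrist_force: [-21.4, 2.5, 27.3]
gripper_width: 0.0515
```

```bash
python3 -c "
from h import *
togo([.5731,-.0583,.103],-.087)
crop(capture('side'),310,180,70,50,5.7,'pics/s9.png')"
```

```text
t 11.65 pos [ 0.5929 -0.0597  0.1047] rot [-3.141  0.013 -0.085] j [-0.11  0.6   0.17  1.99 -0.18  0.57 -1.47] F [-21.4   2.5  27.3] M [ 0.649  4.693 -0.058] w 0.0515
shift [-0.0198  0.0002  0.0019] turn [-0.001  0.013  0.002]
```

View pics/s9.png

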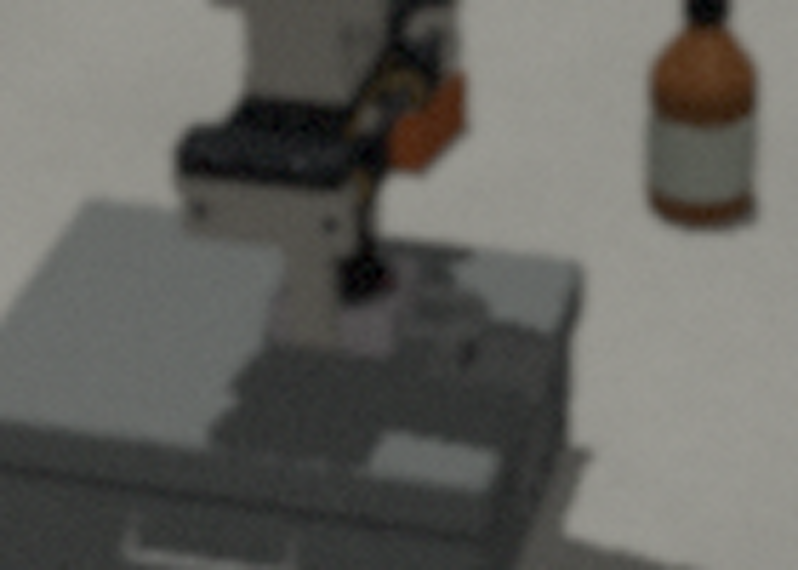

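>>> drive_tool:
  translation:
    - [0, 0, -0.002]
    - [0, 0, -0.003]
    - [0, 0, -0.003]
  angular:
    - [0, 0, 0]
    - [0, 0, 0]
    - [0, 0, 0]
  grip: [0.45, 0.45, 0.45]

```text
clock: 12.0
tool_pos: [0.5961, -0.0595, 0.106]
tcp_rot: [-3.141, 0.008, -0.084]
wrist_force: [-6.5, 2.1, -5.5]
gripper_width: 0.0518
```

```bash
python3 -c "
from h import *
togo([.5731,-.0583,.103],-.087)
s=capture('side')
cv2.imwrite('pics/s10.png',cv2.resize(s[160:205,285:350],None,fx=12,fy=12,interpolation=cv2.INTER_CUBIC))"
```

```text
t 12.0 pos [ 0.5961 -0.0595  0.106 ] rot [-3.141  0.008 -0.084] j [-0.11  0.6   0.17  1.99 -0.18  0.57 -1.47] F [-6.5  2.1 -5.5] M [ 0.408  1.259 -0.024] w 0.0518
shift [-0.023   0.0008  0.0031] turn [-0.001  0.008  0.003]
```

View pics/s10.png

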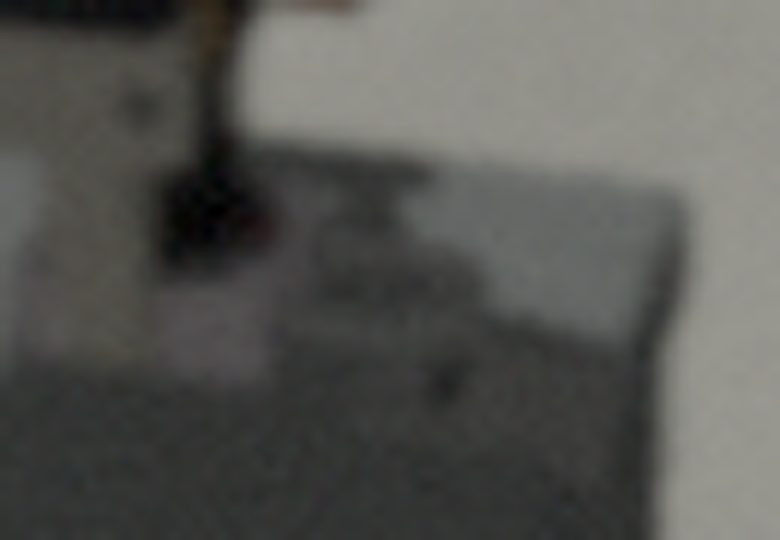

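>>> drive_tool:
  translation:
    - [0.004, 0, 0]
    - [0.008, 0, 0]
    - [0.012, 0, 0]
    - [0.016, 0, 0]
    - [0.016, 0, 0]
  angular:
    - [0, 0, 0]
    - [0, 0, 0]
    - [0, 0, 0]
    - [0, 0, 0]
    - [0, 0, 0]
  grip: [0.45, 0.45, 0.45, 0.45, 0.45]

```text
clock: 12.55
tool_pos: [0.6129, -0.0609, 0.1058]
tcp_rot: [-3.141, 0.007, -0.084]
wrist_force: [-4.4, 1.1, -3.7]
gripper_width: 0.0515
```

```bash
python3 -c "
from h import *
togo([.5731,-.0583,.103],-.087)
s=capture('side')
cv2.imwrite('pics/s11.png',cv2.resize(s[160:205,275:350],None,fx=10,fy=10,interpolation=cv2.INTER_CUBIC))"
```

```text
t 12.55 pos [ 0.6129 -0.0609  0.1058] rot [-3.141  0.007 -0.084] j [-0.11  0.62  0.17  1.95 -0.18  0.59 -1.47] F [-4.4  1.1 -3.7] M [ 0.448  0.965 -0.118] w 0.0515
shift [-0.0398  0.0008  0.0031] turn [-0.001  0.007  0.003]
```

View pics/s11.png

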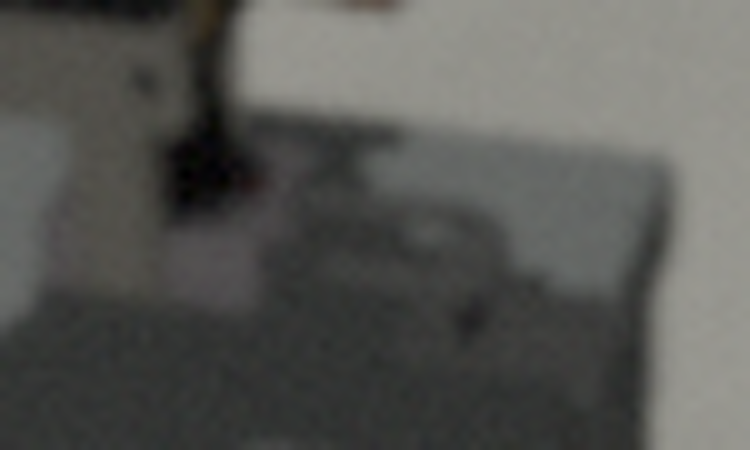

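>>> drive_tool:
  translation:
    - [0.003, 0, 0]
    - [0.005, 0, 0]
    - [0.007, 0, 0]
    - [0.007, 0, 0]
  angular:
    - [0, 0, 0]
    - [0, 0, 0]
    - [0, 0, 0]
    - [0, 0, 0]
  grip: [0.45, 0.45, 0.45, 0.45]

```text
clock: 13.0
tool_pos: [0.6145, -0.061, 0.105]
tcp_rot: [-3.141, 0.017, -0.084]
wrist_force: [-17.3, 3.6, -0.4]
gripper_width: 0.0517
```

```bash
python3 -c "
from h import *
togo([.5731,-.0583,.105],-.087)"
```

```text
t 13.0 pos [ 0.6145 -0.061   0.105 ] rot [-3.141  0.017 -0.084] j [-0.11  0.62  0.17  1.94 -0.18  0.61 -1.47] F [-17.3   3.6  -0.4] M [ 0.812  4.026 -0.076] w 0.0517
shift [-0.0415  0.0008  0.0007] turn [-0.001  0.017  0.003]
```

>>> drive_tool:
  translation:
    - [-0.01, 0, 0]
    - [-0.02, 0, 0]
    - [-0.03, 0, 0]
    - [-0.038, 0, 0]
    - [-0.044, 0, 0]
    - [-0.049, 0, 0]
    - [-0.049, 0, 0]
  angular:
    - [0, 0, 0]
    - [0, 0, 0]
    - [0, 0, 0]
    - [0, 0, 0]
    - [0, 0, 0]
    - [0, 0, 0]
    - [0, 0, 0]
  grip: [0.45, 0.45, 0.45, 0.45, 0.45, 0.45, 0.45]

```text
clock: 13.7
tool_pos: [0.5734, -0.0581, 0.1077]
tcp_rot: [-3.142, 0.0, -0.085]
wrist_force: [0.3, 0.1, -5.0]
gripper_width: 0.0515
```

```bash
python3 -c "
from h import *
togo([.5731,-.0583,.106],-.087)
s=capture('side');t=capture('top');cv2.imwrite('pics/top12.png',t);cv2.imwrite('pics/side12.png',s)
cv2.imwrite('pics/s12.png',cv2.resize(s[160:205,275:350],None,fx=10,fy=10,interpolation=cv2.INTER_CUBIC))
crop(t,334,200,50,40,8,'pics/t12.png')"
```

```text
t 13.7 pos [ 0.5734 -0.0581  0.1077] rot [-3.142  0.    -0.085] j [-0.11  0.58  0.17  2.05 -0.18  0.53 -1.47] F [ 0.3  0.1 -5. ] M [ 0.033 -0.027 -0.023] w 0.0515
shift [-0.0003  0.0002  0.0017] turn [-0.     0.     0.002]
```

View pics/s12.png

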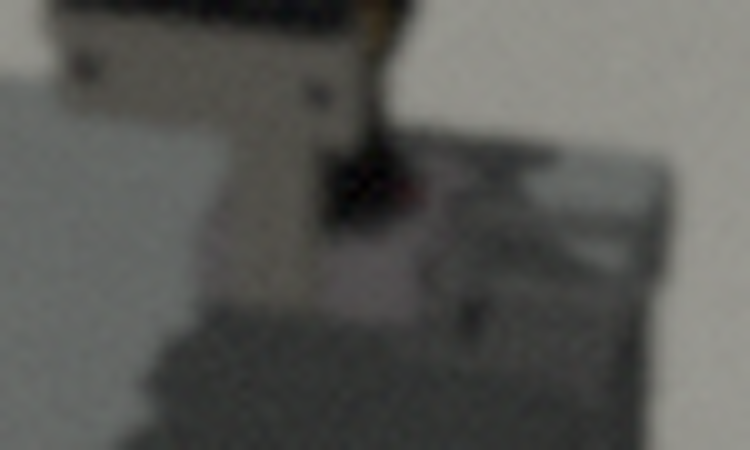

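View pics/t12.png

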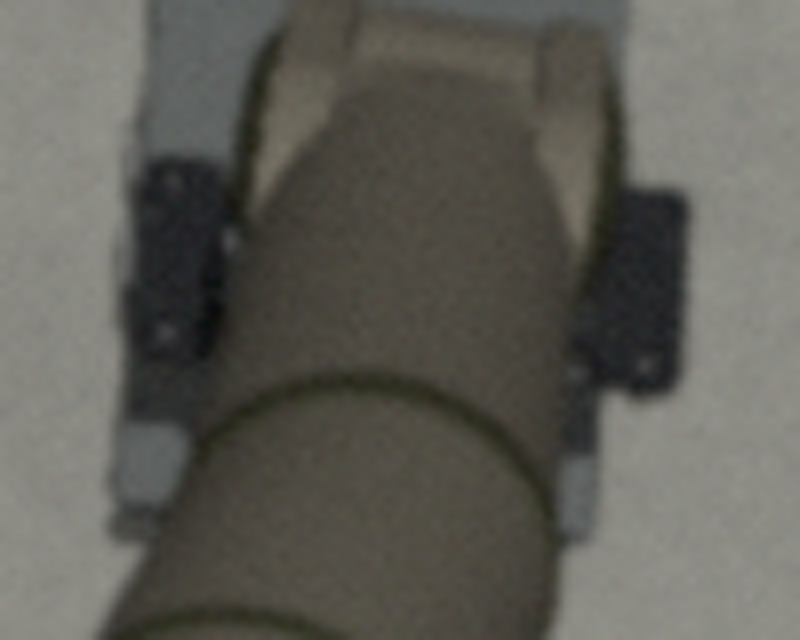

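```bash
python3 -c "
from h import *
psi=-.085;x=np.array([np.cos(psi),np.sin(psi)]);y=np.array([-x[1],x[0]])
s=cv2.imread('pics/side12.png');u0,v0,f=275,160,10
big=cv2.convertScaleAbs(cv2.resize(s[160:205,275:350],None,fx=10,fy=10,interpolation=cv2.INTER_CUBIC),alpha=1.9,beta=-60)
P=lambda p:tuple(int(v) for v in (w2px('side',p)-[u0,v0]+.5)*f)
c=np.array([.5718,-.058])
for z in(.1025,.1245):
  cv2.polylines(big,[np.array([P([*(c+x*a*.028+y*b*.026),z]) for a,b in((1,1),(1,-1),(-1,-1),(-1,1))],np.int32)],True,(0,255,255),1)
st=c-x*(.028+.008)+y*.015
cv2.polylines(big,[np.array([P([*(st+y*k*.0095),z]) for k,z in((1,.1),(1,.1205),(-1,.1205),(-1,.1))],np.int32)],True,(0,0,255),1)
b=[c-x*.0865+y*k*.0 for k in(0,)]
cv2.circle(big,P([*b[0],.1135]),4,(255,0,255),1)
print(P([*(c-x*.028+y*.026),.1025]),P([*(c-x*.028+y*.026),.1245]),P([*(st+y*.0095),.11]))
cv2.imwrite('pics/ov12.png',big)"
```

```text
(407, 335) (405, 259) (440, 310)
```

View pics/ov12.png

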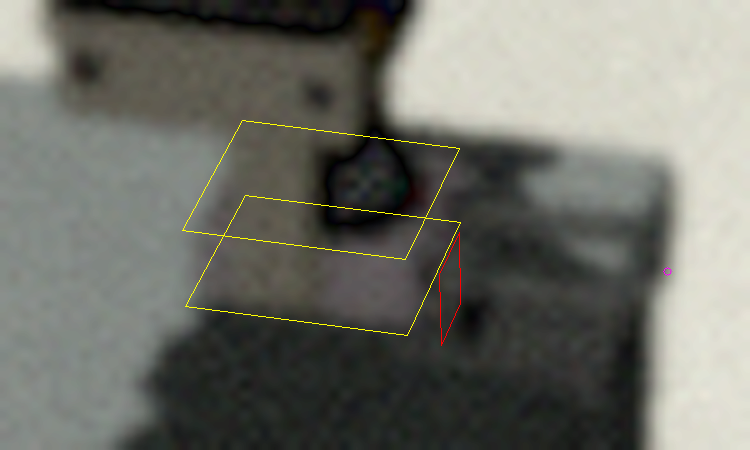

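>>> drive_tool:
  translation:
    - [-0.0015, 0, 0]
    - [-0.003, 0, 0]
    - [-0.003, 0, 0]
    - [-0.003, 0, -0.003]
    - [-0.003, 0, -0.006]
    - [-0.003, 0, -0.006]
  angular:
    - [0, 0, 0]
    - [0, 0, 0]
    - [0, 0, 0]
    - [0, 0, 0]
    - [0, 0, 0]
    - [0, 0, 0]
  grip: [0.45, 0.45, 0.45, 0.45, 0.45, 0.45]

```text
clock: 14.4
tool_pos: [0.5713, -0.058, 0.1141]
tcp_rot: [-3.142, -0.001, -0.085]
wrist_force: [0.0, -0.8, -4.4]
gripper_width: 0.0512
```

```bash
python3 -c "
from h import *
togo([.5731,-.0583,.106],-.087)
s=capture('side')
cv2.imwrite('pics/s13.png',cv2.convertScaleAbs(cv2.resize(s[160:205,275:350],None,fx=10,fy=10,interpolation=cv2.INTER_CUBIC),alpha=1.9,beta=-60))"
```

```text
t 14.4 pos [ 0.5713 -0.058   0.1141] rot [-3.142e+00 -1.000e-03 -8.500e-02] j [-0.12  0.57  0.17  2.05 -0.18  0.54 -1.47] F [ 0.  -0.8 -4.4] M [ 0.032 -0.055 -0.047] w 0.0512
shift [0.0018 0.0002 0.0081] turn [-0.    -0.001  0.002]
```

View pics/s13.png

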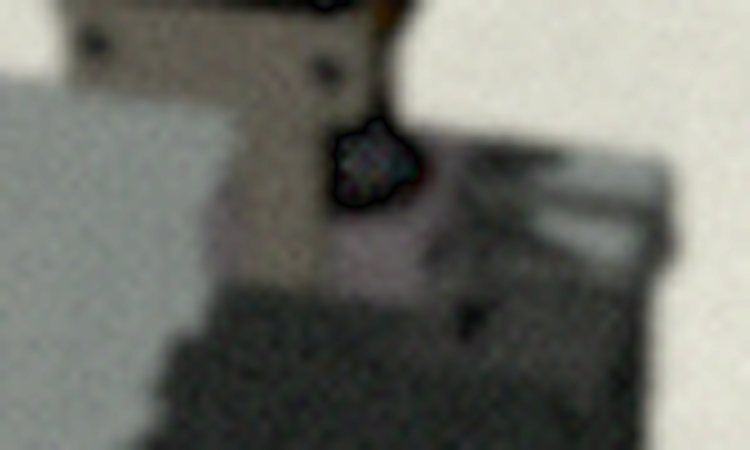

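>>> drive_tool:
  translation:
    - [0, 0, -0.005]
    - [0, 0, -0.012]
    - [0, 0, -0.022]
    - [0, 0, -0.022]
  angular:
    - [0, 0, 0]
    - [0, 0, 0]
    - [0, 0, 0]
    - [0, 0, 0]
  grip: [0.45, 0.45, 0.45, 0.45]

```text
clock: 14.85
tool_pos: [0.5718, -0.058, 0.1373]
tcp_rot: [-3.141, -0.003, -0.085]
wrist_force: [1.3, -0.1, -4.3]
gripper_width: 0.0519
```

```bash
python3 -c "
from h import *
togo([.56,.115,.22],-.087)
s=capture('side')
cv2.imwrite('pics/s14.png',cv2.convertScaleAbs(cv2.resize(s[145:205,275:350],None,fx=10,fy=10,interpolation=cv2.INTER_CUBIC),alpha=1.9,beta=-60))"
```

```text
t 14.85 pos [ 0.5718 -0.058   0.1373] rot [-3.141e+00 -3.000e-03 -8.500e-02] j [-0.13  0.53  0.19  2.03 -0.17  0.59 -1.48] F [ 1.3 -0.1 -4.3] M [ 0.029 -0.068 -0.077] w 0.0519
shift [-0.0263 -0.1714 -0.0828] turn [-0.    -0.003  0.002]
```

View pics/s14.png

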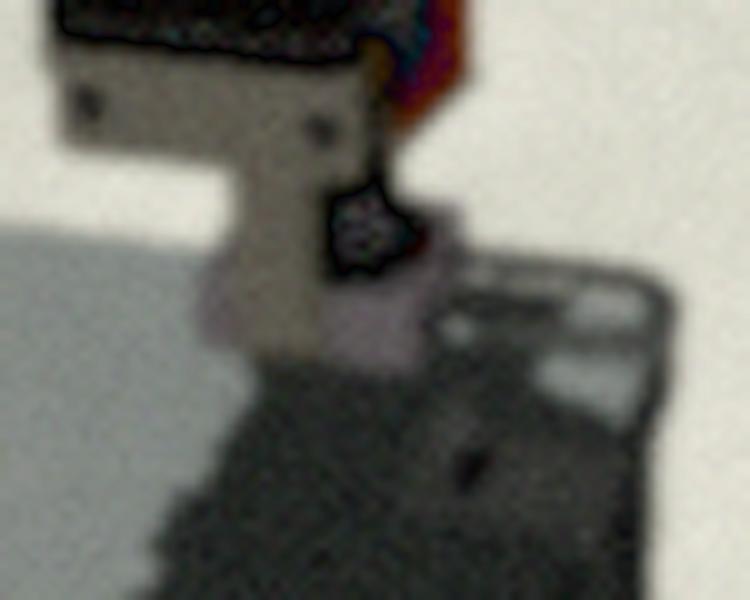

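>>> drive_tool:
  translation:
    - [0, 0, -0.025]
    - [0, 0, -0.05]
    - [0, 0, -0.073]
    - [0, -0.02, -0.073]
    - [0, -0.045, -0.073]
    - [0, -0.07, -0.073]
    - [0, -0.095, -0.073]
    - [0, -0.12, -0.073]
    - [0, -0.145, -0.073]
    - [0, -0.165, -0.073]
    - [0, -0.175, -0.073]
    - [0, -0.175, -0.073]
  angular:
    - [0, 0, 0]
    - [0, 0, 0]
    - [0, 0, 0]
    - [0, 0, 0]
    - [0, 0, 0]
    - [0, 0, 0]
    - [0, 0, 0]
    - [0, 0, 0]
    - [0, 0, 0]
    - [0, 0, 0]
    - [0, 0, 0]
    - [0, 0, 0]
  grip: [0.45, 0.45, 0.45, 0.45, 0.45, 0.45, 0.45, 0.45, 0.45, 0.45, 0.45, 0.45]

```text
clock: 16.1
tool_pos: [0.5856, 0.1179, 0.2083]
tcp_rot: [-3.141, 0.0, -0.083]
wrist_force: [-0.3, -1.1, -5.0]
gripper_width: 0.0518
```

>>> drive_tool:
  translation:
    - [0, 0, 0]
    - [0, 0, 0]
    - [0, 0, 0]
    - [0, 0, 0]
    - [0, 0, 0]
  angular:
    - [0, 0, 0]
    - [0, 0, 0]
    - [0, 0, 0]
    - [0, 0, 0]
    - [0, 0, 0]
  grip: [0.45, 0.45, 0.45, 0.45, 0.45]

```text
clock: 16.6
tool_pos: [0.5859, 0.116, 0.2086]
tcp_rot: [3.142, 0.0, -0.086]
wrist_force: [0.1, 0.6, -4.5]
gripper_width: 0.0514
```

```bash
python3 -c "
from h import *
togo([.587,.116,.21],-.087)
s=capture('side');print(sense()['qd'].round(3))
p=sense()['tool_pos'][:2]-[.621,-.048];print('box xy',p@[.996,-.087],p@[.087,.996])
for n in('bottle','jar','tipbox'): print(n,[(r['score'],r['position']) for r in masks_of(n,'side')][:1])
u,v=w2px('side',[.56,.116,.21]).astype(int)
cv2.imwrite('pics/s15.png',cv2.convertScaleAbs(cv2.resize(s[max(v-60,0):v+60,u-80:u+80],None,fx=5,fy=5,interpolation=cv2.INTER_CUBIC),alpha=1.5,beta=-30))"
```

```text
t 16.6 pos [0.5859 0.116  0.2086] rot [ 3.142  0.    -0.086] j [-0.44  0.46  0.22  1.92 -0.14  0.77 -1.8 ] F [ 0.1  0.6 -4.5] M [ 0.049 -0.082 -0.021] w 0.0514
shift [ 0.0011 -0.0001 -0.0014] turn [0.    0.    0.001]
[-0.002  0.    -0.002 -0.001  0.001 -0.     0.001]
box xy -0.049263272339731184 0.16044601231781075
bottle [(0.82, [150.6, 364.6])]
jar [(0.6, [330.6, 297.0])]
tipbox [(0.78, [147.2, 308.5])]
```

View pics/s15.png

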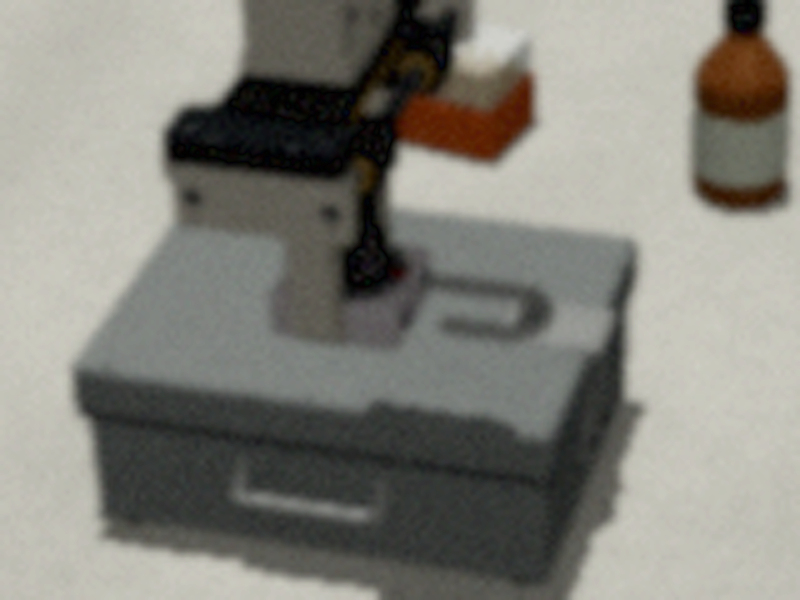

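```bash
python3 -c "
from rig import *
print(close_job())"
```

```text
the job is handed in; nothing more can be done
None
```

The lock is off the staple, open, and held still beside the box with its dial up. I handed the job in after about 17 s of the 72 s allowed; no verdict was reported.

**What I did**
- **Dial:** it started at 0. I turned it clockwise through the clicks, then let go and looked from above. The pointer read about 121° from the red mark, which is number 4.
- **Shackle:** I gripped the case by its sides and dragged it about 41 mm back, until the force showed the shackle had hit its stop. At one point the fingers pressed on the lid with about 27 N, so I raised the tool 3 mm before pulling on.
- **Lifting off:** I moved the case back so the staple stood in the gap, and it lifted off with only the lock's weight showing. Then I carried it to the +y side of the box.

**Last checks**
- **Position:** the lock's centre is about 70 mm outside the lid's edge, and its back is about 0.20 m above the bench.
- **Hold:** the tool is vertical and the joints have stopped. The fingers are 51 mm apart on the case, and the wrist carries about 4.5 N, roughly the lock's weight.
- **Shackle:** the side picture shows it drawn out, with the gap open.
- **Other things on the bench:** the bottle is detected in the same place. The jar reads 6 pixels and the tip box 6 pixels from before. The arm never went near either, and the tip box was partly hidden by it in the last picture, so I take this as detection noise.
- **Disagreement:** my estimates of the gap between staple and case ran from 7 to 12 mm. I moved in 3 mm and lifted slowly, and nothing touched.

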